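# Pack the sleeve tray and lock it with the cam

### The arm

A 6-joint arm with a two-finger parallel gripper is mounted at the origin on a cart in front of the work surface, level with it; the furniture and walls round the work are solid. World frame = base frame: x ahead of the robot, y to its left, z up, the work surface at z = 0. Lengths are in m, angles in rad, forces in N, time in s.
With the tool pointing down it reaches from about 0.375 to 0.9 m from the base axis. Payload 3.1 kg.
Tool frame: the origin (TCP) lies midway between the tips of the shut fingers; the grasp point (between the pads) lies 19 mm behind it (r.grip_depth is the distance from the TCP to the grasp point, in m); z points along the fingers, y is the line along which they close (so a half turn about z gives the same grasp; the last joint's range is limited). The gripper opens to 85 mm and grips with 20 to 120 N. Pads are 22 mm wide; open, the fingers measure 114 mm over their backs; the gripper's body (76 mm by 85 mm) begins 54 mm behind the grasp point. The pads swing forward as they close: fully open they stand 13 mm farther back than shut.
Start: joints at [-1.421, 0.527, 1.433, -0, 1.181, -0.178], TCP at [0.202, -0.591, 0.201] pointing down, gripper open.
Joint ranges: [-3.08, 3.08], [-0.75, 2.2], [0.22, 2.44], [-1.43, 4.57], [0, 2.65], [-2.85, 2.85]. Speed limits (rad/s): [2.79, 2.79, 3.14, 3.14, 3.14, 3.14].

### API

Orientations are given as a unit quaternion [w, x, y, z].
In Python, from cell import r gives the robot as it stands.
- The arm moves only by the shell command python3 -m jog 'ROWS' [FORCE]. ROWS is JSON, a list that holds one entry, the list of rows, each a list of 7 numbers: the opening in per cent of the stroke, from 0 (shut) to 100 (fully open), then the shift along the tool's x, y, z in mm, then the turn, a rotation vector about the tool's x, y, z in rad. A call has exactly 8 rows; each row shifts and turns the commanded pose from where the row before left it, along the tool's axes as they then stand; what a row does not reach is not made up. A row lasts 1/8 s, in which the tool goes at most 62.5 mm and 10.7 degrees, less where a joint would pass 70% of its speed; a pose out of reach is approached as far as the arm can. A call is refused whole if a number of a shift passes 62.5 or a number of a turn 0.188, either way. A call with a gripper value outside its range is refused whole. The fingers move at their own pace and stop on an object; FORCE is the grip in N (left out, the last holds). Time passes only in rows, so rows that do not move let the fingers close, or fill a call up. It gives the time, the measured TCP pose, the force, the opening and the grip force at its end, in the units of the state.
- r.read_state(): the state, without advancing time (a new reading comes with each control period).
- r.camera(name): name is "side" or "top"; returns a dict with "frame" (384x512x3 uint8, red, green, blue), "fov_y" (degrees; the focal length in pixels is half the picture's height over the tangent of half this angle, whatever the lens; pixels are square), "cx", "cy" (the principal point, pixels), "R" (3x3) and "t" (3): a world point X has camera coordinates R X + t. Camera axes: x right, y down, z forward; pixel columns grow to the right and rows downward; lengths in m; the calibration is good to about 2 mm. A picture is of the moment at which its call begins. There is no depth.
- r.close_job(): hands the job in; it is judged then, once.
Trained networks look in a picture, given as the dict that the camera call returned (one of the last four; its "shot" number tells which), for a name from the list of things; names that differ only in an ending like _2 or _b are one class to them, and where a whole thing is asked for, a point or a joint stands for the part that bears it (a point fixed in the world has none). Each returns a list of dicts, best first, with "score" (0 to 1); they miss things now and then, are a little off and sometimes report something else, mostly with a low value. They report only what shows in the picture. A call takes as long as a camera call. They do not tell look-alikes from the thing itself.
- r.boxes_of(query, picture): "centre" ([column, row] in pixels, amid what is visible of it).
- r.trace(query, picture): "pixels" (384x512 bool, what is visible of it) and "centre" ([column, row] in pixels, amid what is visible of it).
The state is a dict: "time_s": time; "qpos": joint angles; "qvel": joint speeds; "joint_efforts": joint torques, N m; "position": TCP position; "tcp_rot": TCP orientation; "ft_force": force on the tool from outside, world axes, zero at the start; "ft_torque": the same for the moment, N m; "grip_width": finger opening in m; "grasp_force": force on a finger pad.
Only numpy, scipy, OpenCV 4.12 (cv2) and the standard library are available. Lean on these libraries where they do the work, as an engineer would, in place of code of your own. Each camera call takes 0.05 s, during which the arm holds its last target. There are 200 camera calls.

### The job

Lay the yellow sleeve that lies by itself on the bench beside the tray into the blue-walled tray next to the two sleeves already in it, and push the row together against the tray's closed far end, so that the three lie flat side by side without gaps. Then push the red-pegged cam lever round clockwise until the sprung bolt drops into the cam's notch and its red tip bars the row in the tray, and let go. Do not turn the lever onto the notch before the row is packed, and leave the tape, the side cutters and the screwdriver alone.

Things in the scene. Friction and masses are not known exactly. Their poses are not given: they have to be found in the camera images.
- cam_tray: fixed grey tray, blue walls; origin on the bench under the loading bay, +x away from the robot (packing direction), +y left, z up, yaw within 0.2 rad. Bed top at z 8 mm, x -85 to 75, y -57 to 57 mm; walls 8 mm thick, to z 26 mm, at both sides and the far end (inner face x 75); near end open, no lip. The packed row fills x -3 to 75 mm. The cam stands on the base's left part, y 65 to 205, x -70 to 43 mm
- pink_sleeve: magenta anodised aluminium sleeve, square with rounded corners, 106 long, 26 wide, 26 mm high, 50 g; origin at the centre of its underside, its x along its length, z up. Starts loose in the tray near the end wall, lying across the tray (along the tray's y)
- blue_sleeve: light blue anodised aluminium sleeve, 102 x 26 x 26 mm, 50 g; origin at the centre of its underside, x along its length. Starts loose in the tray on the near side of the magenta one, with gaps of 2 to 25 mm about it, lying across the tray
- yellow_sleeve: yellow-green and silver anodised aluminium sleeve, 104 x 26 x 26 mm, about 50 g; origin at the centre of its underside, x along its length, z up. Starts alone, flat on the bench, right or left of the tray, turned up to 0.7 rad from the world y; to lie across the tray (along the tray's y), in the middle of its width, nearest the open end
- cam (a joint): turn of cam and lever about the vertical, rad, growing clockwise from above; starts at 0 to 0.6 and stays where left (about 1 N at the peg moves it). At value q the lever points 2.62 - q counterclockwise from the tray's +x. The notch meets the bolt's roller at 1.70 (play 0.08); the bolt snaps in by itself from about 1.5 on, then holds the cam. Mechanical end at 1.95
- bolt (a joint): travel of the sprung bolt (the cam's follower) into the tray along the tray's -y, m: 0 with its brass roller on the cam's round rim, about 0.0155 when the roller has dropped into the notch. The spring pushes with about 6 N; a sleeve in its way stops it short
- knob_peg (a point): centre of the red upright peg on the lever's end: 16 mm diameter, from z = 38 to 78 mm above the bench, this point at z = 60 mm; 65 mm from the cam axis. It is to be pushed, from the robot's side, in a clockwise arc about the cam axis
- cam_axis (a point): top of the cam's hub on its axis, at x = -13.5, y = +115, z = 38 mm of the tray. The steel cam disc is 72 mm across with one notch 14 mm wide and 15 mm deep; the dark lever bar above it is 12 mm wide, top at z = 38 mm
- bolt_tip (a point): centre of the red tip face of the steel bolt, 10 mm wide (tray x = -18.5 to -8.5 mm) and 9 mm high (z = 10 to 19 mm). It stands flush in the left wall (y = +57.5 mm) when drawn back and crosses the bed in front of the packed row when dropped
- tape: roll of blue tape, 68 mm across, 19 mm high, a bystander at the place right or left of the tray that the yellow sleeve does not take; origin at the centre of its underside
- cutters: side cutters with red grips, 58 x 140 x 13 mm, a bystander beyond the tray; origin at the centre of the underside
- driver: screwdriver with a yellow handle, 190 mm long, 26 mm thick, a bystander to the left, beyond the lever; origin at the centre of the underside
Mind the look-alikes: they are no part of the job. Several things look just like the yellow_sleeve: the one meant starts farthest to the robot's right. Of the things that look like the blue_sleeve, the larger one is meant.

How it is judged:
By the outcome, as a careful person would: the job done as asked, in the order asked, and still so for the second after the job is handed in, with the robot touching nothing.
It also fails if it takes over 64 s, if anything falls off the work surface, if the arm or the gripper's body presses on something with over 40 N, if the wrist force passes 120 N, or if a joint passes its speed limit or range.

## Working session

There is one attempt and no reset: what is moved stays moved. The work goes in short steps, Python scripts to look and compute and a shell command to move; the robot and the scene stay as the last step left them, time stands still between calls to the robot, and variables do not carry over. Pictures are saved under pics/ and viewed, at most 10 in all, crops included, and the job is handed in when it is done.

```bash
mkdir -p pics; ls; python3 - <<'E'
from cell import r
import cv2,numpy as np
s=r.read_state();print(s['time_s'],s['position'],s['tcp_rot'],s['grip_width'])
for n in('top','side'):
    p=r.camera(n);cv2.imwrite(f'pics/{n}0.png',cv2.resize(p['frame'][:,:,::-1],(768,576),interpolation=cv2.INTER_CUBIC))
    print(n,p['fov_y'],p['cx'],p['cy'],np.round(p['R'],3).tolist(),p['t'])
    for q in('yellow_sleeve','blue_sleeve','pink_sleeve','knob_peg','cam_tray','tape'):
        print(q,[(round(d['score'],2),np.round(d['centre']).tolist()) for d in r.boxes_of(q,p)])
E
```

```text
pics
0.0 [ 0.20171748 -0.59072864  0.20044311] [-1.08011884e-03  9.86516571e-01  1.63657842e-01  5.20635532e-06] 0.08574914051155028
top 57.38590380455077 256.80307193816657 194.01979039498707 [[0.011, -1.0, 0.0], [-0.996, -0.011, -0.093], [0.093, 0.001, -0.996]] [0.17493933 0.59060058 1.1061976 ]
yellow_sleeve [(0.78, [128.0, 241.0]), (0.73, [185.0, 233.0]), (0.64, [284.0, 170.0]), (0.6, [391.0, 225.0])]
blue_sleeve [(0.76, [304.0, 212.0]), (0.58, [348.0, 226.0])]
pink_sleeve [(0.55, [303.0, 204.0])]
knob_peg [(0.64, [265.0, 224.0])]
cam_tray [(0.95, [283.0, 225.0]), (0.45, [388.0, 225.0])]
tape [(0.71, [391.0, 229.0]), (0.71, [163.0, 182.0])]
side 49.8057185645568 256.84907268144497 187.34668698209936 [[-0.851, -0.526, 0.005], [-0.361, 0.577, -0.733], [0.382, -0.625, -0.681]] [0.57511575 0.18037856 1.44929066]
yellow_sleeve [(0.65, [241.0, 261.0]), (0.56, [222.0, 304.0])]
blue_sleeve [(0.62, [282.0, 186.0])]
pink_sleeve [(0.67, [275.0, 180.0]), (0.56, [187.0, 257.0])]
knob_peg [(0.51, [276.0, 206.0])]
cam_tray [(0.82, [283.0, 203.0])]
tape [(0.46, [322.0, 152.0])]
```

View pics/top0.png

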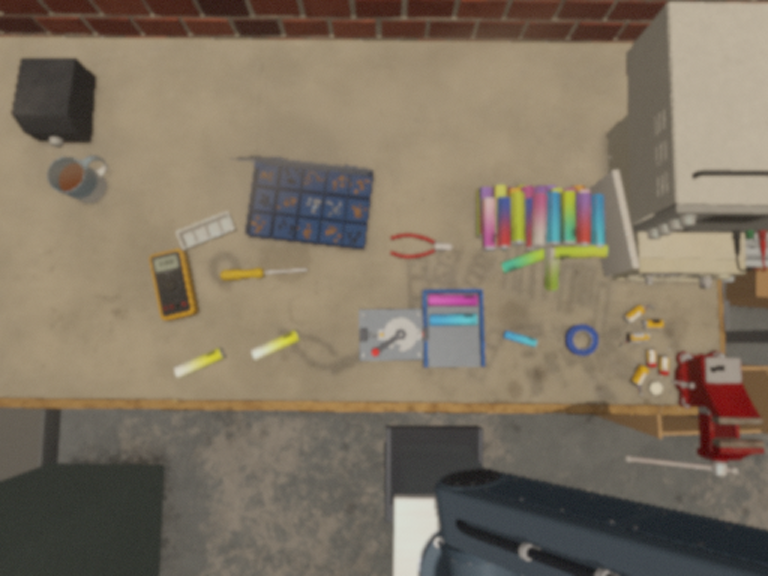

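View pics/side0.png

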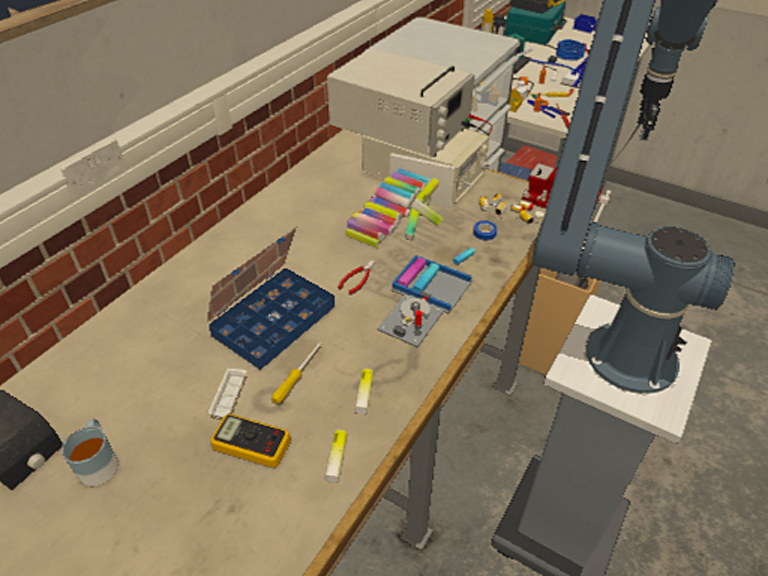

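The top view (768-px scale) shows the tray at (453,328), and the cam with its red peg at (377,350). The tape is to the right at (582,340).

Candidates for the yellow sleeve:
- (276,345) and (199,362) are yellow and silver, left of the tray.
- (524,260), (552,270) and (581,251) are greenish sleeves by the rack.

The tape takes the right-hand place, so the sleeve is on the left. The right-most yellow/silver one there is (276,345). I'll check that with a close crop.

```bash
cat > h.py <<'E'
from cell import r
import cv2,numpy as np
from scipy.optimize import minimize
def proj(p,X):
    f=192/np.tan(np.radians(p['fov_y'])/2);C=np.atleast_2d(X)@np.array(p['R']).T+p['t']
    return C[:,:2]/C[:,2:]*f+[p['cx'],p['cy']]
def ray(p,uv,z):
    f=192/np.tan(np.radians(p['fov_y'])/2);R=np.array(p['R']);c=-R.T@p['t']
    d=R.T@[(uv[0]-p['cx'])/f,(uv[1]-p['cy'])/f,1];return c+d*(z-c[2])/d[2]
def box(x0,x1,y0,y1,z0,z1):return np.array([[x,y,z] for x in(x0,x1) for y in(y0,y1) for z in(z0,z1)])/1e3
def place(B,q):
    c,s=np.cos(q[2]),np.sin(q[2]);return B@np.array([[c,-s,0],[s,c,0],[0,0,1]]).T+[q[0],q[1],q[3] if len(q)>3 else 0]
def render(p,Bs,q,k=8):
    m=np.zeros((384*k//2,512*k//2),np.uint8);
    for B in Bs:
        h=cv2.convexHull(((proj(p,place(B,q))+.5)*(k//2)*16).astype(np.int32));cv2.fillConvexPoly(m,h,255,shift=4)
    return cv2.resize(m,(512,384),interpolation=cv2.INTER_AREA)/255.
def fit(obs,Bs,q0,z=0,step=(.012,.012,.1)):
    # obs: list of (pic, float mask)
    def cost(q):return sum(((cv2.GaussianBlur(render(p,Bs,list(q)+[z]),(0,0),s)-cv2.GaussianBlur(m.astype(float),(0,0),s))**2).sum()/max(m.sum(),1) for p,m in obs)
    for s in(3,1):
        b=minimize(cost,q0,method='Nelder-Mead',options=dict(initial_simplex=[q0]+[np.array(q0)+np.eye(3)[i]*step[i]*s/3 for i in range(3)],xatol=1e-4,fatol=1e-5));q0=b.x
    return b.x,b.fun
def sleeve(L):return [box(-L/2,L/2,-13,13,0,26)]
E
python3 - <<'E'
from h import *
T=r.camera('top');S=r.camera('side')
a=cv2.resize(T['frame'][180:270,110:350],(800,300),interpolation=cv2.INTER_CUBIC)
b=cv2.resize(S['frame'][155:335,205:325],(400,600),interpolation=cv2.INTER_CUBIC)
cv2.imwrite('pics/c_top.png',a[:,:,::-1]);cv2.imwrite('pics/c_side.png',b[:,:,::-1])
for n,z in(('yellow_sleeve',.013),('blue_sleeve',.021),('pink_sleeve',.021)):
  for P in(T,S):
    for d in r.trace(n,P):
        m=d['pixels'];print(n,P is T,round(d['score'],2),np.round(d['centre']),m.sum(),np.round(ray(P,d['centre'],z)[:2],3))
for P in(T,S):
  for d in r.boxes_of('knob_peg',P)[:1]:print('peg',d['centre'],ray(P,d['centre'],.06))
E
```

```text
yellow_sleeve True 0.78 [130. 242.] 269 [0.431 0.591]
yellow_sleeve True 0.77 [183. 231.] 274 [0.467 0.418]
yellow_sleeve True 0.59 [280. 168.] 216 [0.676 0.106]
yellow_sleeve False 0.82 [241. 261.] 211 [0.477 0.42 ]
yellow_sleeve False 0.55 [222. 306.] 294 [0.433 0.59 ]
blue_sleeve True 0.82 [304. 209.] 266 [0.541 0.026]
blue_sleeve True 0.6 [345. 224.] 152 [ 0.496 -0.104]
blue_sleeve False 0.46 [284. 188.] 156 [0.524 0.044]
pink_sleeve True 0.82 [300. 204.] 266 [0.56  0.041]
pink_sleeve False 0.54 [276. 182.] 160 [0.566 0.033]
peg [267.6, 222.4] [0.49721624 0.14676619 0.06      ]
peg [276.3, 206.7] [0.48092973 0.18421587 0.06      ]
```

View pics/c_top.png

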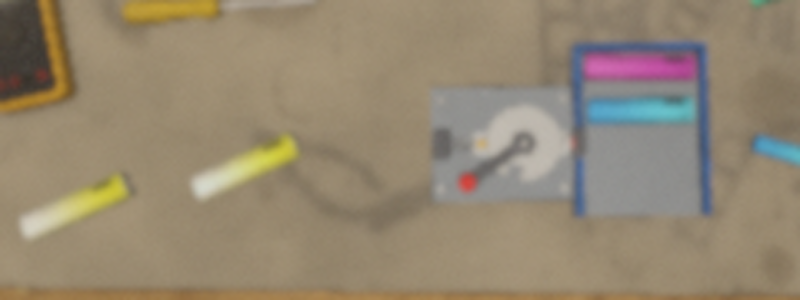

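View pics/c_side.png

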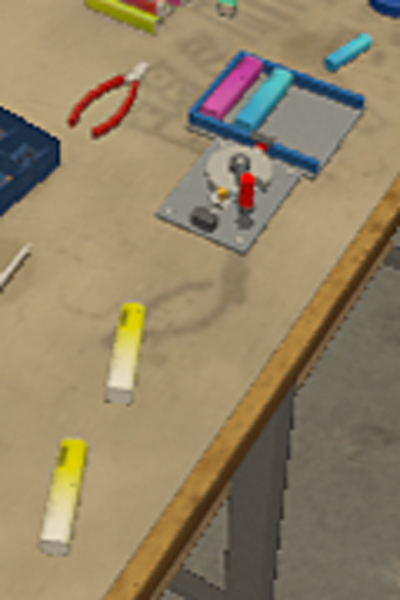

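The crops confirm the choice. The target is yellow/silver at full-frame pixel (183,230), left of the cam; its twin is further left at (130,242). The peg is at (250,235), and the tray has the magenta sleeve near the end wall, then the blue one. Next I'll fit precise poses.

```bash
cat >> h.py <<'E'
WALLS=[box(-85,83,57,65,0,26),box(-85,83,-65,-57,0,26),box(75,83,-65,65,0,26)]
def win(m,P,c,rad,z=.02):
    w=np.zeros(m.shape,np.uint8);uv=proj(P,[c[0],c[1],z])[0];e=proj(P,[[c[0]+rad,c[1],z],[c[0],c[1]+rad,z]])-uv
    R_=np.abs(np.linalg.norm(e,axis=1)).max();cv2.circle(w,tuple(int(v) for v in uv),int(R_),1,-1);return m*w
def wallmask(P,c):
    h=cv2.cvtColor(P['frame'],cv2.COLOR_RGB2HSV).astype(int)
    return win(((h[...,0]>100)&(h[...,0]<125)&(h[...,1]>110)&(h[...,2]<200)).astype(float),P,c,.14)
def diffmask(P,c,rad=.085,th=45):
    f=cv2.cvtColor(P['frame'],cv2.COLOR_RGB2LAB).astype(float)
    u=np.round(proj(P,[c[0],c[1],.01])[0]).astype(int);l=f[u[1]-30:u[1]+30,u[0]-30:u[0]+30].reshape(-1,3)
    return win((np.linalg.norm(f-np.median(l,0),axis=2)>th).astype(float),P,c,rad)
E
python3 - <<'E'
from h import *
T=r.camera('top');S=r.camera('side')
out=[]
for nm,ps in(('both',(T,S)),('top',(T,)),('side',(S,))):
    o=[(P,wallmask(P,(.5,.03))) for P in ps]
    print('tray',nm,[m.sum() for _,m in o],fit(o,WALLS,(.5,.03,0.)))
    o=[(P,diffmask(P,(.47,.42),th=35)) for P in ps]
    print('yel',nm,[m.sum() for _,m in o],fit(o,sleeve(104),(.47,.42,1.57-.4)))
    print('yel2',fit(o,sleeve(104),(.47,.42,1.57+.4)))
q=fit([(P,wallmask(P,(.5,.03))) for P in(T,S)],WALLS,(.5,.03,0.))[0]
y=fit([(P,diffmask(P,(.47,.42),th=35)) for P in(T,S)],sleeve(104),(.47,.42,1.57+.4))[0]
for P,n in((T,'t'),(S,'s')):
    im=np.hstack([wallmask(P,(.5,.03))+2*diffmask(P,(.47,.42),th=35),render(P,WALLS,q)+2*render(P,sleeve(104),y)])*80
    im=im[170:270] if P is T else im[150:310]
    cv2.imwrite(f'pics/m_{n}.png',cv2.resize(im,(800,int(800/1024*im.shape[0]))))
a=cv2.vconcat([cv2.imread('pics/m_t.png'),cv2.imread('pics/m_s.png')]);cv2.imwrite('pics/m.png',a)
E
```

```text
tray both [np.float64(12.0), np.float64(266.0)] (array([0.41792971, 0.06955415, 0.62261667]), np.float64(24.60335210827592))
yel both [np.float64(202.0), np.float64(174.0)] (array([0.47396113, 0.41641452, 2.02640167]), np.float64(0.4619860778388894))
yel2 (array([0.47390131, 0.4163414 , 2.04234633]), np.float64(0.45881757071958773))
tray top [np.float64(12.0)] (array([0.42850008, 0.1029418 , 0.35496502]), np.float64(21.60844897926218))
yel top [np.float64(202.0)] (array([0.47106752, 0.41906409, 1.97766658]), np.float64(0.15611392027863225))
yel2 (array([0.47083527, 0.41903235, 1.97385461]), np.float64(0.15954322822893807))
tray side [np.float64(266.0)] (array([ 0.52123181,  0.02622068, -0.00558888]), np.float64(0.6561503970994831))
yel side [np.float64(174.0)] (array([0.47958141, 0.40679722, 2.06813094]), np.float64(0.21213029081938672))
yel2 (array([0.47978192, 0.40782288, 2.05701749]), np.float64(0.21723862017862375))[ WARN:0@19.446] global loadsave.cpp:1063 imwrite_ Unsupported depth image for selected encoder is fallbacked to CV_8U.
```

View pics/m.png

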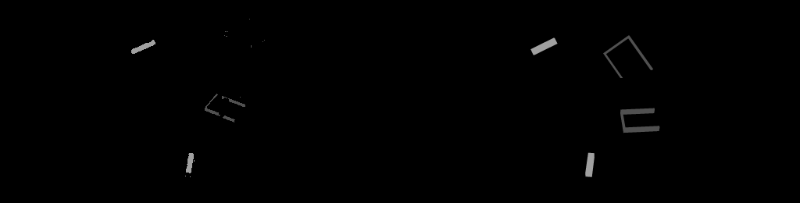

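The mask view shows the sleeve masks are good, but the tray wall mask in the top view is nearly empty because the threshold is too tight. I'll fix it.

```bash
python3 - <<'E'
from h import *
T=r.camera('top');S=r.camera('side')
for P in(T,):
    h=cv2.cvtColor(P['frame'],cv2.COLOR_RGB2HSV).astype(int)
    print(h[219,279:326].tolist())
def bm(P):
    h=cv2.cvtColor(P['frame'],cv2.COLOR_RGB2HSV).astype(int)
    return win(((h[...,0]>104)&(h[...,0]<128)&(h[...,1]>85)&(h[...,2]<215)).astype(float),P,(.52,.03),.13)
for nm,ps in(('both',(T,S)),('top',(T,)),('side',(S,))):
    o=[(P,bm(P)) for P in ps];print(nm,[int(m.sum()) for _,m in o])
    for W in(WALLS,[np.maximum(b,[[-9,-9,.008]]) for b in WALLS]):
        print(fit(o,W,(.51,.028,0.),step=(.01,.01,.05)))
E
```

```text
[[18, 15, 165], [13, 15, 154], [13, 14, 130], [0, 11, 111], [165, 5, 103], [150, 7, 107], [0, 0, 117], [0, 0, 134], [40, 5, 144], [15, 4, 144], [30, 2, 145], [30, 3, 146], [30, 4, 144], [60, 2, 144], [30, 2, 144], [0, 2, 142], [45, 4, 142], [30, 4, 142], [0, 2, 143], [30, 2, 142], [30, 4, 142], [30, 2, 141], [30, 4, 143], [50, 5, 142], [30, 2, 141], [30, 4, 141], [30, 4, 141], [30, 4, 140], [45, 4, 142], [30, 4, 140], [30, 4, 140], [60, 2, 140], [30, 4, 139], [0, 2, 141], [30, 4, 139], [30, 2, 139], [30, 4, 140], [30, 4, 140], [30, 4, 139], [120, 2, 130], [113, 28, 120], [108, 91, 121], [108, 103, 129], [111, 47, 126], [14, 25, 131], [17, 54, 146], [18, 60, 148]]
both [175, 198]
(array([0.51424272, 0.03290864, 0.00965381]), np.float64(2.093975467924842))
(array([0.51386686, 0.03343314, 0.0026157 ]), np.float64(1.4404011125716067))
top [175]
(array([0.51446503, 0.03403799, 0.02191385]), np.float64(0.8217102417031078))
(array([0.51323788, 0.03475706, 0.03717373]), np.float64(0.6842765061297136))
side [198]
(array([ 0.51913762,  0.02763343, -0.01434105]), np.float64(1.191786451201396))
(array([ 0.51760996,  0.03079216, -0.00767604]), np.float64(0.7293460938257981))
```

```bash
cat >> h.py <<'E'
def soft(P,c,rad=.13):
    f=P['frame'].astype(float);h=cv2.cvtColor(P['frame'],cv2.COLOR_RGB2HSV)
    d=(f[...,2]-f[...,0]);d[(h[...,1]>25)&(h[...,0]<103)]=0;d[h[...,0]>130]=0;d[d<8]=0
    d=win(d,P,c,rad);return np.clip(d/np.percentile(d[d>0],85),0,1)
def redpeg(P):
    h=cv2.cvtColor(P['frame'],cv2.COLOR_RGB2HSV).astype(int)
    m=win((((h[...,0]<8)|(h[...,0]>172))&(h[...,1]>140)).astype(np.uint8),P,(.49,.18),.09,.06)
    n,l,s,c=cv2.connectedComponentsWithStats(m);i=1+np.argmax(s[1:,4]);return c[i],s[i]
E
python3 - <<'E'
from h import *
T=r.camera('top');S=r.camera('side')
for nm,ps in(('both',(T,S)),('top',(T,)),('side',(S,))):
    o=[(P,soft(P,(.52,.03))) for P in ps]
    print(nm,[int(m.sum()) for _,m in o],fit(o,[np.maximum(b,[[-9,-9,.008]]) for b in WALLS],(.514,.033,0.),step=(.01,.01,.05)))
for P,z in((T,.07),(S,.058)):
    c,s=redpeg(P);print('peg',c,s,ray(P,c,z))
for n,L in(('blue_sleeve',102),('pink_sleeve',106)):
  for P in(T,S):
    d=min(r.trace(n,P),key=lambda d:np.linalg.norm(ray(P,d['centre'],.02)[:2]-[.55,.03]))
    print(n,fit([(P,d['pixels'])],sleeve(L),(.55,.035,1.57),z=.008))
E
```

```text
both [299, 204] (array([0.51431958, 0.03285497, 0.01147617]), np.float64(0.8936497437991168))
top [299] (array([0.51403855, 0.03454145, 0.02288955]), np.float64(0.1789442859328868))
side [204] (array([5.18552380e-01, 2.90277036e-02, 4.32380198e-04]), np.float64(0.6187748138284963))
peg [249.75       234.33333333] [248 233   4   4  12] [0.45989713 0.20169156 0.07      ]
peg [278.62790698 211.48837209] [277 207   5  11  43] [0.46309008 0.19869032 0.058     ]
blue_sleeve (array([0.52857122, 0.03629689, 1.61577128]), np.float64(0.008919171176350863))
blue_sleeve (array([0.5356399 , 0.03040386, 1.65420098]), np.float64(0.0971521269719212))
pink_sleeve (array([0.57043185, 0.03762451, 1.57965059]), np.float64(0.01266422684950097))
pink_sleeve (array([0.57676589, 0.0271344 , 1.64580635]), np.float64(0.10790478296111683))
```

```bash
cat >> h.py <<'E'
def yaw():
    w,x,y,z=r.read_state()['tcp_rot'];return 2*np.arctan2(y,x)
def wrap(a):return (a+np.pi)%(2*np.pi)-np.pi
def plan(segs,start=None):
    """segs: (x,y,z,yaw,rows); prints rows in tool axes"""
    s=r.read_state();p=np.array(s['position']) if start is None else np.array(start[:3]);a=yaw() if start is None else start[3]
    out=[]
    for x,y,z,b,n in segs:
        p0,a0=p.copy(),a;db=wrap(b-a0)
        for i in range(1,n+1):
            d=p0+(np.array([x,y,z])-p0)*i/n-p;c,t=np.cos(a),np.sin(a)
            R=np.array([[c,t,0],[t,-c,0],[0,0,-1]]);v=np.round(R@d*1e3)
            g=np.round(a0+db*i/n-a,2);p=p+R.T@v/1e3;a+=g
            out.append([int(k) for k in v]+[0,0,float(-g)])
    for i in range(0,len(out),8):print(out[i:i+8])
    print('end',p,a)
TR=(.5145,.034,.022)
def tr(x,y,q=TR):
    c,s=np.cos(q[2]),np.sin(q[2]);return q[0]+c*x/1e3-s*y/1e3,q[1]+s*x/1e3+c*y/1e3
E
python3 - <<'E'
from h import *
print(yaw());plan([(.5,-.25,.2,.9,8),(.5,.19,.2,1.6,8),(.472,.418,.07,1.974,6),(.472,.418,.07,1.974,2)])
E
```

```text
0.3288065817095882
[[49, -28, 0, 0, 0, -0.07], [51, -25, 0, 0, 0, -0.07], [53, -21, 1, 0, 0, -0.07], [53, -18, 0, 0, 0, -0.08], [56, -13, 0, 0, 0, -0.07], [56, -9, 0, 0, 0, -0.07], [56, -6, 0, 0, 0, -0.07], [57, -1, 0, 0, 0, -0.07]]
[[43, -34, 0, 0, 0, -0.09], [46, -31, 0, 0, 0, -0.09], [48, -26, 0, 0, 0, -0.08], [51, -22, 0, 0, 0, -0.09], [52, -17, 0, 0, 0, -0.09], [53, -13, 0, 0, 0, -0.09], [55, -8, 0, 0, 0, -0.08], [54, -3, 0, 0, 0, -0.09]]
[[38, -4, 22, 0, 0, -0.06], [39, -1, 21, 0, 0, -0.07], [38, 1, 22, 0, 0, -0.06], [38, 4, 22, 0, 0, -0.06], [38, 6, 22, 0, 0, -0.06], [37, 8, 21, 0, 0, -0.07], [0, 0, 0, 0, 0, 0.0], [0, 0, 0, 0, 0, 0.0]]
end [0.47186904 0.41757464 0.07043087] 1.978806581709589
```

```bash
python3 -m jog '[[[100,49,-28,0,0,0,-0.07],[100,51,-25,0,0,0,-0.07],[100,53,-21,1,0,0,-0.07],[100,53,-18,0,0,0,-0.08],[100,56,-13,0,0,0,-0.07],[100,56,-9,0,0,0,-0.07],[100,56,-6,0,0,0,-0.07],[100,57,-1,0,0,0,-0.07]]]' 40
python3 -m jog '[[[100,43,-34,0,0,0,-0.09],[100,46,-31,0,0,0,-0.09],[100,48,-26,0,0,0,-0.08],[100,51,-22,0,0,0,-0.09],[100,52,-17,0,0,0,-0.09],[100,53,-13,0,0,0,-0.09],[100,55,-8,0,0,0,-0.08],[100,54,-3,0,0,0,-0.09]]]'
python3 -m jog '[[[100,38,-4,22,0,0,-0.06],[100,39,-1,21,0,0,-0.07],[100,38,1,22,0,0,-0.06],[100,38,4,22,0,0,-0.06],[100,38,6,22,0,0,-0.06],[100,37,8,21,0,0,-0.07],[100,0,0,0,0,0,0],[100,0,0,0,0,0,0]]]'
python3 - <<'E'
from h import *
print(r.read_state()['position'],yaw())
T=r.camera('top');S=r.camera('side')
u=proj(S,[.47,.42,.03])[0].astype(int);v=proj(T,[.47,.42,.03])[0].astype(int)
a=cv2.resize(S['frame'][u[1]-45:u[1]+45,u[0]-45:u[0]+45],(400,400),interpolation=cv2.INTER_CUBIC)
b=cv2.resize(T['frame'][v[1]-45:v[1]+45,v[0]-45:v[0]+45],(400,400),interpolation=cv2.INTER_CUBIC)
cv2.imwrite('pics/g.png',np.hstack([a,b])[:,:,::-1])
plan([(.4715,.4185,.004,1.974,4)])
E
```

```text
time_s: 2.7
position: [0.5015, -0.2485, 0.2006]
tcp_rot: [0.0, 0.9, 0.435, 0.0]
ft_force: [-0.2, 0.1, 0.4]
grip_width: 0.0858
grasp_force: 0.0
time_s: 3.7
position: [0.5001, 0.1914, 0.2007]
tcp_rot: [0.0, 0.696, 0.718, 0.0]
ft_force: [0.6, 0.2, -0.5]
grip_width: 0.0855
grasp_force: 0.0
time_s: 4.7
position: [0.4719, 0.4173, 0.0705]
tcp_rot: [0.0, 0.549, 0.836, -0.0]
ft_force: [0.1, -0.4, -0.5]
grip_width: 0.0855
grasp_force: 0.0
[0.47190871 0.41727488 0.07048103] 1.9787947333308427
[[0, 0, 17, 0, 0, 0.0], [1, 0, 17, 0, 0, 0.0], [0, 0, 16, 0, 0, 0.0], [1, 0, 17, 0, 0, 0.0]]
end [0.47176996 0.41863924 0.00420752] 1.9774592011054375
```

View pics/g.png

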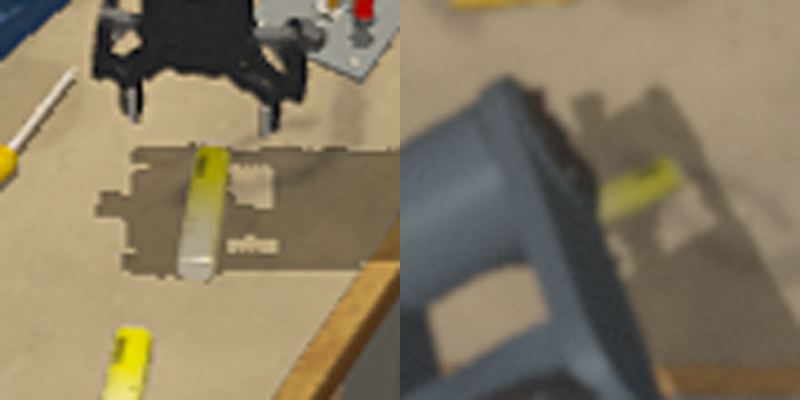

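The fingers, at (130,115) and (265,130) in the left crop, straddle the sleeve at (205,210). I'll descend and grip.

```bash
python3 -m jog '[[[100,0,0,17,0,0,0],[100,1,0,17,0,0,0],[100,0,0,16,0,0,0],[100,1,0,16,0,0,0],[20,0,0,0,0,0,0],[20,0,0,0,0,0,0],[20,0,0,0,0,0,0],[20,0,0,0,0,0,0]]]' 40
python3 -m jog '[[[15,0,0,0,0,0,0],[15,0,0,0,0,0,0],[15,0,0,0,0,0,0],[15,0,0,0,0,0,0],[15,0,0,-15,0,0,0],[15,0,0,-20,0,0,0],[15,0,0,-25,0,0,0],[15,0,0,0,0,0,0]]]'
python3 - <<'E'
from h import *
s=r.read_state();print(s['position'],yaw(),s['grip_width'],s['grasp_force'])
P=r.camera('side');d=r.trace('yellow_sleeve',P);
for e in d:print(e['score'],e['centre'],ray(P,e['centre'],s['position'][2]+.01)[:2])
E
```

```text
time_s: 5.8
position: [0.4715, 0.4197, 0.0051]
tcp_rot: [0.0, 0.549, 0.836, 0.001]
ft_force: [-0.9, -0.7, 0.1]
grip_width: 0.0169
grasp_force: 0.0
time_s: 6.8
position: [0.4732, 0.4208, 0.0679]
tcp_rot: [0.001, 0.549, 0.836, 0.003]
ft_force: [-0.1, -0.5, 0.4]
grip_width: 0.0129
grasp_force: 0.0
[0.47321934 0.42081797 0.06794644] 1.9788774598280914 0.012913976518520987 0.0
0.73 [243.1, 265.4] [0.43410297 0.47232933]
0.6 [223.2, 303.4] [0.41010913 0.61213693]
```

```bash
python3 - <<'E'
from h import *
P=r.camera('side');T=r.camera('top')
u=proj(P,[.47,.42,.03])[0].astype(int)
cv2.imwrite('pics/g2.png',cv2.resize(P['frame'][u[1]-60:u[1]+45,u[0]-60:u[0]+60],(800,600),interpolation=cv2.INTER_CUBIC)[:,:,::-1])
print(u,[ (np.round(e['centre']),ray(P,e['centre'],.013)[:2]) for e in r.trace('yellow_sleeve',P)],[ (np.round(e['centre']),ray(T,e['centre'],.013)[:2],e['pixels'].sum()) for e in r.trace('yellow_sleeve',T)])
E
```

```text
[242 258] [(array([244., 264.]), array([0.46000904, 0.42638303])), (array([227., 304.]), array([0.42421372, 0.57695994]))] []
```

View pics/g2.png

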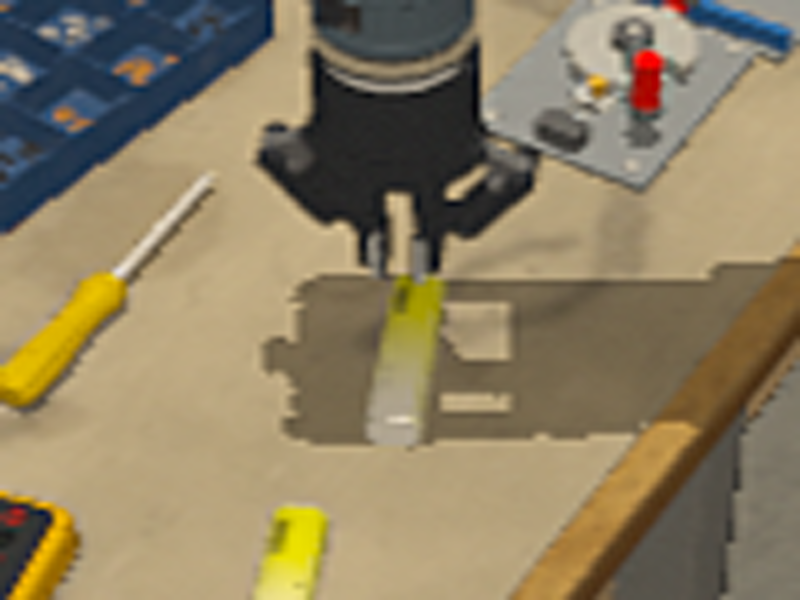

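The left half of this picture shows the sleeve at (405,360), apparently unmoved, with the shut fingers above its far end at (400,265). The grasp closed on nothing, so I'll compare projections to see where the tips really are.

```bash
python3 - <<'E'
from h import *
s=r.read_state();P=r.camera('side')
print(s['position'],s['tcp_rot'],s['grip_width'])
for X in(s['position'],[.4715,.419,0],[.4715,.419,.026]):
    v=proj(P,X)[0];print(v,'crop',(v[0]-182)/120*800,(v[1]-198)/105*600)
o=[(P,diffmask(P,(.47,.42),th=35))];f=P['frame'].astype(int)
h=cv2.cvtColor(P['frame'],cv2.COLOR_RGB2HSV)
print(fit(o,sleeve(104),(.47,.42,2.0)))
q=(.471,.419,1.974)
for e in(-52,52):
  for z in(0,.026):
    v=proj(P,place(np.array([[e/1e3,0,z]]),q))[0];print(e,z,np.round([(v[0]-182)/120*800,(v[1]-198)/105*600]))
E
```

```text
[0.4704311  0.41897742 0.06347322] [-4.19309791e-04  5.49207896e-01  8.35685192e-01 -8.78425992e-04] 0.012557716723364
[242.78379425 251.63608469] crop 405.225295014807 306.4919124914962
[242.8611848  263.53394673] crop 405.741231975393 374.47969560558187
[242.71620303 258.69791821] crop 404.7746868632328 346.84524693653304
(array([0.50755275, 0.40907204, 1.56622455]), np.float64(0.4974856118668474))
-52 0 [424. 304.]
-52 0.026 [424. 277.]
52 0 [388. 449.]
52 0.026 [387. 422.]
```

```bash
python3 -c "
from cell import r;print(r.grip_depth)"
python3 -m jog '[[[100,0,0,0,0,0,0],[100,0,0,0,0,0,0],[100,0,0,15,0,0,0],[100,0,0,15,0,0,0],[100,0,0,15,0,0,0],[100,0,0,10,0,0,0],[100,0,0,8,0,0,0],[100,0,0,0,0,0,0]]]' 40
python3 -m jog '[[[100,0,0,4,0,0,0],[100,0,0,4,0,0,0],[100,0,0,4,0,0,0],[100,0,0,0,0,0,0],[20,0,0,0,0,0,0],[20,0,0,0,0,0,0],[20,0,0,0,0,0,0],[20,0,0,0,0,0,0]]]' 40
```

```text
0.0187
time_s: 8.15
position: [0.4707, 0.4192, 0.0006]
tcp_rot: [-0.0, 0.549, 0.836, -0.001]
ft_force: [-0.3, 0.2, 0.7]
grip_width: 0.0856
grasp_force: 0.0
time_s: 9.15
position: [0.471, 0.4194, -0.0103]
tcp_rot: [0.0, 0.549, 0.836, -0.0]
ft_force: [-0.5, -0.6, 2.7]
grip_width: 0.0221
grasp_force: 36.4
```

The fingers caught the sleeve, but at 22 mm rather than 26 mm, so they are on its rounded top. I'll go a little deeper.

```bash
python3 -m jog '[[[60,0,0,0,0,0,0],[60,0,0,0,0,0,0],[60,0,0,3,0,0,0],[60,0,0,2,0,0,0],[20,0,0,0,0,0,0],[20,0,0,0,0,0,0],[20,0,0,0,0,0,0],[20,0,0,0,0,0,0]]]' 40
```

```text
time_s: 10.15
position: [0.4712, 0.4195, -0.0155]
tcp_rot: [0.0, 0.549, 0.836, 0.0]
ft_force: [-1.5, -0.9, -0.2]
grip_width: 0.0242
grasp_force: 39.2
```

```bash
python3 -m jog '[[[20,0,0,-5,0,0,0],[20,0,0,-15,0,0,0],[20,0,0,-20,0,0,0],[20,0,0,-20,0,0,0],[20,0,0,-20,0,0,0],[20,0,0,-20,0,0,0],[20,0,0,-20,0,0,0],[20,0,0,0,0,0,0]]]' 40
python3 - <<'E'
from h import *
s=r.read_state();print(s['position'],s['grip_width'],s['grasp_force'],yaw())
x,y=tr(-50,0);print(x,y)
P=r.camera('side');m=diffmask(P,s['position'][:2])
for e in r.trace('yellow_sleeve',P):print(e['score'],e['centre'],fit([(P,e['pixels'])],sleeve(104),(.471,.419,1.97),z=.12) if e['centre'][1]<285 else '')
plan([(x,y,.105,1.593,13),(x,y,.045,1.593,3)])
E
```

```text
time_s: 11.15
position: [0.4726, 0.4205, 0.1075]
tcp_rot: [0.001, 0.549, 0.836, 0.003]
ft_force: [0.0, -0.7, -1.0]
grip_width: 0.0242
grasp_force: 39.2
[0.47260592 0.42045213 0.10753933] 0.02421586866293635 39.150244910269976 1.9789316097429246
0.4645120995119745 0.032900088731186015
0.66 [239.4, 238.6] (array([0.48024978, 0.41940013, 2.08585489]), np.float64(0.1272370203186589))
[[-27, -12, 0, 0, 0, 0.03], [-28, -12, 0, 0, 0, 0.03], [-27, -10, 0, 0, 0, 0.03], [-28, -10, 0, 0, 0, 0.03], [-29, -9, 0, 0, 0, 0.03], [-28, -8, 0, 0, 0, 0.03], [-29, -7, 0, 0, 0, 0.03], [-29, -7, 0, 0, 0, 0.03]]
[[-29, -5, 0, 0, 0, 0.03], [-30, -5, 0, 0, 0, 0.03], [-29, -3, 0, 0, 0, 0.03], [-30, -3, 0, 0, 0, 0.03], [-30, -2, 0, 0, 0, 0.03], [0, 0, 20, 0, 0, -0.0], [0, 0, 20, 0, 0, -0.0], [0, 0, 20, 0, 0, -0.0]]
end [0.4645676  0.03253714 0.04496473] 1.5888098964107837
```

Held. Carrying it over the cam to the tray.

```bash
python3 -m jog '[[[20,-27,-12,0,0,0,0.03],[20,-28,-12,0,0,0,0.03],[20,-27,-10,0,0,0,0.03],[20,-28,-10,0,0,0,0.03],[20,-29,-9,0,0,0,0.03],[20,-28,-8,0,0,0,0.03],[20,-29,-7,0,0,0,0.03],[20,-29,-7,0,0,0,0.03]]]' 40
python3 -m jog '[[[20,-29,-5,0,0,0,0.03],[20,-30,-5,0,0,0,0.03],[20,-29,-3,0,0,0,0.03],[20,-30,-3,0,0,0,0.03],[20,-30,-2,0,0,0,0.03],[20,0,0,20,0,0,0],[20,0,0,20,0,0,0],[20,0,0,20,0,0,0]]]'
python3 - <<'E'
from h import *
s=r.read_state();print(s['position'],s['grip_width'],yaw())
P=r.camera('side')
for e in r.trace('yellow_sleeve',P):print(e['score'],e['centre'],fit([(P,e['pixels'])],sleeve(104),(.465,.033,1.59),z=s['position'][2]+.0155) if e['centre'][1]<235 else '')
u=proj(P,[.48,.06,.03])[0].astype(int)
cv2.imwrite('pics/c2.png',cv2.resize(P['frame'][u[1]-45:u[1]+45,u[0]-60:u[0]+60],(800,600),interpolation=cv2.INTER_CUBIC)[:,:,::-1])
E
```

```text
time_s: 12.25
position: [0.4659, 0.1807, 0.1037]
tcp_rot: [-0.001, 0.646, 0.764, -0.001]
ft_force: [-0.1, -0.5, -0.1]
grip_width: 0.0243
grasp_force: 39.2
time_s: 13.25
position: [0.4641, 0.0324, 0.0433]
tcp_rot: [-0.001, 0.701, 0.713, -0.0]
ft_force: [-0.2, -0.2, -0.1]
grip_width: 0.0242
grasp_force: 39.2
[0.46407669 0.0324483  0.04329447] 0.024198836232181848 1.5882578824687394
0.51 [224.8, 305.1]
```

View pics/c2.png

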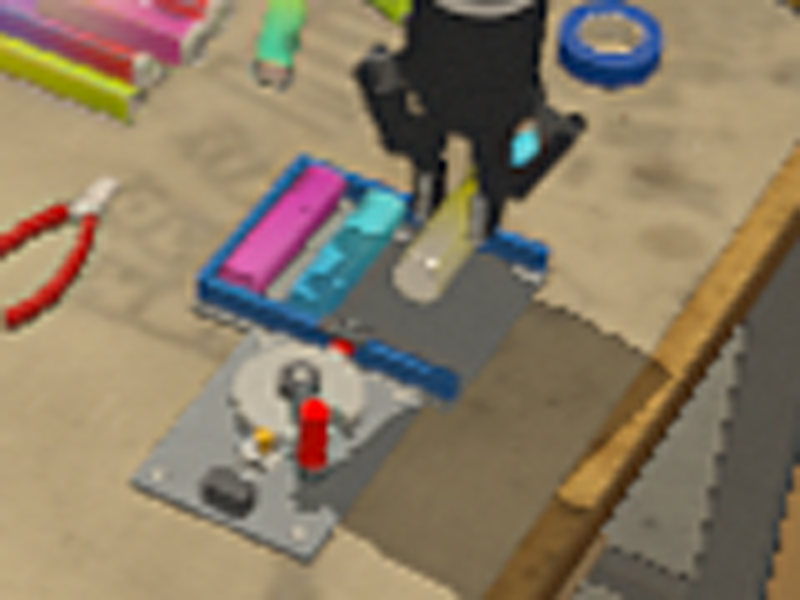

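The sleeve is over the open part of the tray, with its silver end at (420,285), and the blue sleeve at (350,250) is well clear of the front finger. I'll check the lateral offset numerically.

```bash
python3 - <<'E'
from h import *
P=r.camera('side');u=proj(P,[.48,.06,.03])[0].astype(int)
f=lambda X:np.round((proj(P,X)[0]-[u[0]-60,u[1]-45])/.15)
s=r.read_state()['position'];b=s[2]+.0155
q=(s[0],s[1],yaw())
for z in(0,.013,.026):print('end',z,f(place(np.array([[.052,0,z+b]]),q)))
for c in((-85,57,26),(-85,65,26),(-85,65,0),(-85,-65,26),(-85,-57,26),(83,65,26),(83,-65,26)):
    x,y=tr(*c[:2]);print(c,f([x,y,c[2]/1e3]))
plan([(*tr(-50,0),-.006,1.593,5)])
E
```

```text
end 0 [413. 304.]
end 0.013 [415. 287.]
end 0.026 [416. 269.]
(-85, 57, 26) [460. 373.]
(-85, 65, 26) [453. 382.]
(-85, 65, 0) [450. 414.]
(-85, -65, 26) [551. 246.]
(-85, -57, 26) [545. 254.]
(83, 65, 26) [192. 276.]
(83, -65, 26) [299. 151.]
[[0, 0, 10, 0, 0, -0.0], [0, 0, 10, 0, 0, -0.0], [0, 1, 10, 0, 0, -0.0], [0, 0, 9, 0, 0, -0.0], [0, 0, 10, 0, 0, -0.0]]
end [ 0.46431362  0.03277437 -0.00569154] 1.5886455302677287
```

```bash
python3 -m jog '[[[20,0,0,10,0,0,0],[20,0,0,10,0,0,0],[20,0,0,10,0,0,0],[20,0,0,10,0,0,0],[20,0,0,6,0,0,0],[20,0,0,2,0,0,0],[20,0,0,1,0,0,0],[20,0,0,0,0,0,0]]]' 40
```

```text
time_s: 14.4
position: [0.4648, 0.0326, -0.0044]
tcp_rot: [0.0, 0.701, 0.713, 0.0]
ft_force: [0.7, 0.3, -0.4]
grip_width: 0.0243
grasp_force: 39.3
```

```bash
python3 -m jog '[[[20,0,0,2,0,0,0],[20,0,0,0,0,0,0],[55,0,0,0,0,0,0],[55,0,0,0,0,0,0],[55,0,0,-10,0,0,0],[55,0,0,-25,0,0,0],[55,0,0,-30,0,0,0],[55,0,0,0,0,0,0]]]' 40
python3 - <<'E'
from h import *
P=r.camera('side');s=r.read_state()['position'];print(s,yaw())
T=r.camera('top')
for V in(P,T):
  for e in r.trace('yellow_sleeve',V):
    if np.linalg.norm(ray(V,e['centre'],.02)[:2]-[.47,.03])<.06: print(V is T,e['centre'],fit([(V,e['pixels'])],sleeve(104),(.465,.033,1.59),z=.008))
plan([(*tr(-95,0),.055,.022,10),(*tr(-95,0),-.008,.022,5),(*tr(-95,0),-.008,.022,1)])
E
```

```text
time_s: 15.4
position: [0.4663, 0.0324, 0.0606]
tcp_rot: [0.002, 0.701, 0.713, 0.002]
ft_force: [-0.2, 0.9, 0.3]
grip_width: 0.0467
grasp_force: 0.0
[0.46543004 0.03250563 0.05959405] 1.588873760985923
False [297.9, 193.2] (array([0.47036731, 0.02802446, 1.71489776]), np.float64(0.1375757042432366))
True [292.1, 234.0] (array([0.46563688, 0.08238185, 1.25791802]), np.float64(2.4513709509033608))
[[0, -4, 0, 0, 0, 0.16], [-1, -5, 1, 0, 0, 0.15], [-1, -4, 0, 0, 0, 0.16], [-2, -4, 0, 0, 0, 0.16], [-3, -4, 0, 0, 0, 0.15], [-3, -3, 1, 0, 0, 0.16], [-3, -2, 0, 0, 0, 0.16], [-4, -2, 0, 0, 0, 0.15]]
[[-5, -2, 1, 0, 0, 0.16], [-4, -1, 0, 0, 0, 0.16], [0, 0, 13, 0, 0, -0.0], [0, 0, 12, 0, 0, -0.0], [0, 0, 13, 0, 0, -0.0], [0, 0, 12, 0, 0, -0.0], [0, 0, 13, 0, 0, -0.0], [0, 0, 0, 0, 0, -0.0]]
end [ 0.41953381  0.03238234 -0.00807291] 0.018798427430739506
```

```bash
python3 -m jog '[[[40,0,-4,0,0,0,0.16],[40,-1,-5,0,0,0,0.15],[40,-1,-4,0,0,0,0.16],[40,-2,-4,0,0,0,0.16],[40,-3,-4,0,0,0,0.15],[40,-3,-3,0,0,0,0.16],[40,-3,-2,0,0,0,0.16],[40,-4,-2,0,0,0,0.15]]]' 40
python3 -m jog '[[[40,-5,-2,1,0,0,0.16],[40,-4,-1,0,0,0,0.16],[40,0,0,13,0,0,0],[40,0,0,13,0,0,0],[40,0,0,14,0,0,0],[40,0,0,14,0,0,0],[40,0,0,13,0,0,0],[40,0,0,0,0,0,0]]]'
python3 - <<'E'
from h import *
print(r.read_state()['position'],yaw(),tr(-16,0))
E
```

```text
time_s: 16.6
position: [0.4288, 0.0319, 0.0575]
tcp_rot: [-0.0, 0.986, 0.166, -0.001]
ft_force: [0.4, -1.4, 1.0]
grip_width: 0.0339
grasp_force: 0.0
time_s: 17.6
position: [0.4192, 0.0324, -0.0108]
tcp_rot: [-0.0, 1.0, 0.009, -0.001]
ft_force: [-0.7, 0.3, 0.3]
grip_width: 0.0344
grasp_force: 0.0
[ 0.41922659  0.03241866 -0.01076887] 0.018687293743345136 (np.float64(0.4985038718438318), np.float64(0.033648028393979526))
```

```bash
python3 -m jog '[[[40,6,0,-3,0,0,0],[40,7,0,0,0,0,0],[40,6,0,0,0,0,0],[40,6,0,0,0,0,0],[40,6,0,0,0,0,0],[40,6,0,0,0,0,0],[40,6,0,0,0,0,0],[40,6,0,0,0,0,0]]]'
python3 -m jog '[[[40,5,0,0,0,0,0],[40,5,0,0,0,0,0],[40,4,0,0,0,0,0],[40,3,0,0,0,0,0],[40,3,0,0,0,0,0],[40,2,0,0,0,0,0],[40,0,0,0,0,0,0],[40,0,0,0,0,0,0]]]'
```

```text
time_s: 18.6
position: [0.4695, 0.0332, -0.0066]
tcp_rot: [-0.0, 1.0, 0.009, -0.0]
ft_force: [-1.4, 0.3, 2.8]
grip_width: 0.0343
grasp_force: 1.1
time_s: 19.6
position: [0.4915, 0.0336, -0.0065]
tcp_rot: [0.0, 1.0, 0.009, 0.0]
ft_force: [-0.2, 0.3, 0.4]
grip_width: 0.0338
grasp_force: 0.0
```

```bash
python3 -m jog '[[[40,1,0,0,0,0,0],[40,1,0,0,0,0,0],[40,1,0,0,0,0,0],[40,1,0,0,0,0,0],[40,1,0,0,0,0,0],[40,1,0,0,0,0,0],[40,0,0,0,0,0,0],[40,0,0,0,0,0,0]]]'
python3 - <<'E'
from h import *
P=r.camera('side');u=proj(P,[.53,.05,.03])[0].astype(int)
s=r.read_state();print(s['position'],s['ft_force'])
cv2.imwrite('pics/p1.png',cv2.resize(P['frame'][u[1]-38:u[1]+37,u[0]-50:u[0]+50],(800,600),interpolation=cv2.INTER_CUBIC)[:,:,::-1])
E
```

```text
time_s: 20.6
position: [0.4964, 0.0338, -0.0066]
tcp_rot: [-0.0, 1.0, 0.009, -0.001]
ft_force: [-3.4, -0.2, 4.3]
grip_width: 0.0342
grasp_force: 2.1
[ 0.49647853  0.03383007 -0.00652627] [-3.7613845  -1.42034291  4.36706376]
```

View pics/p1.png

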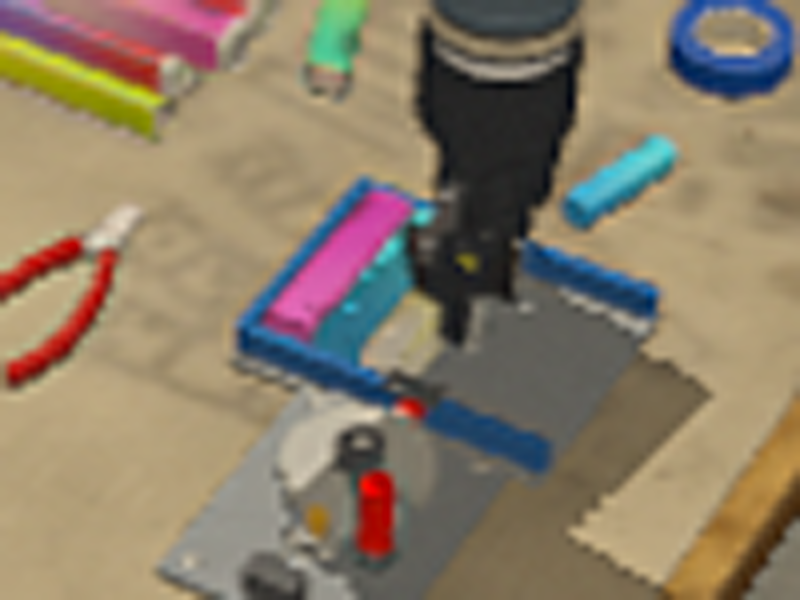

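The row is nearly closed up: magenta at (340,265), blue at (375,300), yellow at (410,330). The force is only 3–4 N, so I'll keep pushing gently.

```bash
python3 -m jog '[[[40,1,0,0,0,0,0],[40,1,0,0,0,0,0],[40,1,0,0,0,0,0],[40,0,0,0,0,0,0],[40,1,0,0,0,0,0],[40,0,0,0,0,0,0],[40,0,0,0,0,0,0],[40,0,0,0,0,0,0]]]'
```

```text
time_s: 21.65
position: [0.4991, 0.0339, -0.0066]
tcp_rot: [-0.0, 1.0, 0.01, -0.002]
ft_force: [-6.4, -1.2, 6.6]
grip_width: 0.0345
grasp_force: 3.8
```

```bash
python3 -m jog '[[[40,1,0,0,0,0,0],[40,1,0,0,0,0,0],[40,1,0,0,0,0,0],[40,1,0,0,0,0,0],[40,0,0,0,0,0,0],[40,0,0,0,0,0,0],[40,0,0,0,0,0,0],[40,0,0,0,0,0,0]]]'
```

```text
time_s: 22.65
position: [0.499, 0.0341, -0.0068]
tcp_rot: [-0.0, 1.0, 0.01, -0.006]
ft_force: [-11.4, -3.6, 11.3]
grip_width: 0.0338
grasp_force: 6.9
```

The row is stalled hard against the end at about 11 N, so it is packed. I'll back off, rise and close the fingers for the lever.

```bash
python3 -m jog '[[[40,-5,0,0,0,0,0],[40,-10,0,0,0,0,0],[40,-20,0,0,0,0,0],[40,-20,0,0,0,0,0],[20,0,0,-20,0,0,0],[0,0,0,-40,0,0,0],[0,0,0,-40,0,0,0],[0,0,0,0,0,0,0]]]'
python3 - <<'E'
from h import *
s=r.read_state()['position'];print(s,yaw())
P=r.camera('side');c,st=redpeg(P);print('peg',ray(P,c,.058))
plan([(.415,.205,.1,.022,4),(.415,.205,.03,.022,3)])
h=P['frame'];u=proj(P,[.53,.04,.03])[0].astype(int)
cv2.imwrite('pics/p2.png',cv2.resize(h[u[1]-38:u[1]+37,u[0]-50:u[0]+50],(800,600),interpolation=cv2.INTER_CUBIC)[:,:,::-1])
E
```

```text
time_s: 23.65
position: [0.454, 0.0323, 0.096]
tcp_rot: [0.001, 1.0, 0.009, 0.005]
ft_force: [0.1, -0.6, -0.1]
grip_width: -0.0003
grasp_force: 0.0
[0.45401641 0.0323297  0.09597145] 0.018880568787032963
peg [0.46309008 0.19869032 0.058     ]
[[-9, -43, -1, 0, 0, -0.0], [-8, -44, -2, 0, 0, -0.0], [-9, -43, -1, 0, 0, -0.0], [-8, -43, -1, 0, 0, -0.0], [0, 0, 23, 0, 0, -0.0], [0, 0, 23, 0, 0, -0.0], [0, 0, 24, 0, 0, -0.0]]
end [0.41524364 0.20484066 0.02961676] 0.01889597971649497
```

View pics/p2.png

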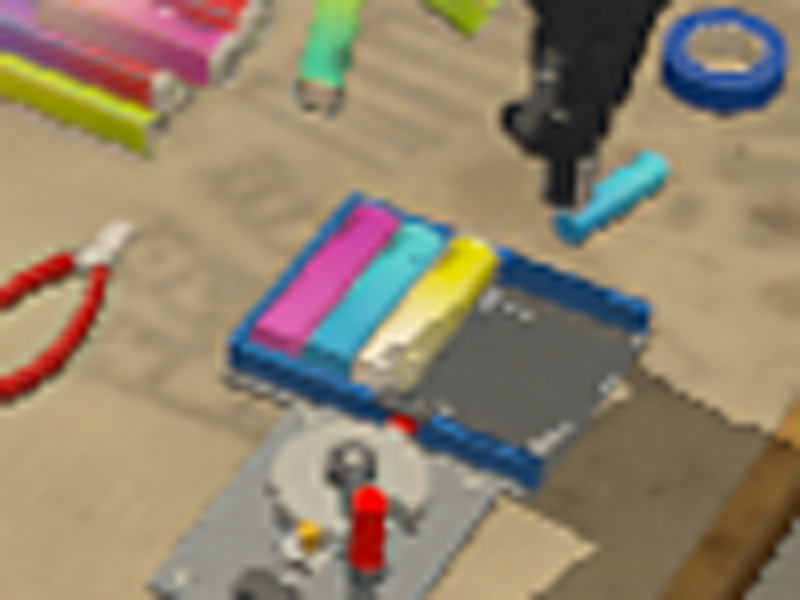

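The three sleeves lie flat and touching: magenta (330,275), blue (375,295), yellow (430,310). Now the lever.

```bash
python3 -m jog '[[[0,-9,-43,-1,0,0,0],[0,-8,-44,-2,0,0,0],[0,-9,-43,-1,0,0,0],[0,-8,-43,-1,0,0,0],[0,0,0,23,0,0,0],[0,0,0,23,0,0,0],[0,0,0,24,0,0,0],[0,0,0,0,0,0,0]]]'
python3 -m jog '[[[0,6,0,0,0,0,0],[0,6,0,0,0,0,0],[0,6,0,0,0,0,0],[0,6,0,0,0,0,0],[0,6,0,0,0,0,0],[0,6,0,0,0,0,0],[0,6,0,0,0,0,0],[0,0,0,0,0,0,0]]]'
python3 - <<'E'
from h import *
s=r.read_state()['position'];print(s)
P=r.camera('side');c,st=redpeg(P);p=ray(P,c,.058);a=tr(-13.5,115);print('peg',p,st,'q',2.62+.022-np.arctan2(p[1]-a[1],p[0]-a[0]))
E
```

```text
time_s: 24.7
position: [0.4113, 0.2048, 0.026]
tcp_rot: [0.001, 1.0, 0.009, -0.003]
ft_force: [-0.3, -0.9, -0.5]
grip_width: 0.0001
grasp_force: 0.0
time_s: 25.7
position: [0.4527, 0.2063, 0.028]
tcp_rot: [0.0, 1.0, 0.009, -0.002]
ft_force: [-2.8, 3.0, -0.4]
grip_width: -0.0001
grasp_force: 1.6
[0.45270937 0.20627109 0.0280036 ]
peg [0.47306906 0.21131482 0.058     ] [273 208   4  10  35] q 0.6859094900713825
```

```bash
python3 -m jog '[[[0,5,0,0,0,0,0],[0,5,0,0,0,0,0],[0,5,0,0,0,0,0],[0,5,0,0,0,0,0],[0,5,0,0,0,0,0],[0,5,0,0,0,0,0],[0,5,0,0,0,0,0],[0,5,0,0,0,0,0]]]'
python3 -m jog '[[[0,4,0,0,0,0,0],[0,4,0,0,0,0,0],[0,3,0,0,0,0,0],[0,2,0,0,0,0,0],[0,2,0,0,0,0,0],[0,2,0,0,0,0,0],[0,0,0,0,0,0,0],[0,0,0,0,0,0,0]]]'
python3 - <<'E'
from h import *
s=r.read_state()['position'];print(s)
P=r.camera('side');c,st=redpeg(P);p=ray(P,c,.058);a=tr(-13.5,115);print('peg',p,st,'q',2.62+.022-np.arctan2(p[1]-a[1],p[0]-a[0]))
E
```

```text
time_s: 26.75
position: [0.495, 0.2061, 0.0283]
tcp_rot: [0.001, 1.0, 0.01, -0.0]
ft_force: [-4.3, -2.1, 0.5]
grip_width: 0.0
grasp_force: 2.0
time_s: 27.75
position: [0.5119, 0.2071, 0.0284]
tcp_rot: [-0.0, 1.0, 0.009, 0.0]
ft_force: [-0.5, 0.4, -0.8]
grip_width: 0.0002
grasp_force: 0.0
[0.51188431 0.20709128 0.02841305]
peg [0.53159559 0.20903092 0.058     ] [259 202   5   8  30] q 1.5731110109362636
```

```bash
python3 -m jog '[[[0,1,0,0,0,0,0],[0,1,0,0,0,0,0],[0,1,0,0,0,0,0],[0,1,0,0,0,0,0],[0,1,0,0,0,0,0],[0,1,0,0,0,0,0],[0,0,0,0,0,0,0],[0,0,0,0,0,0,0]]]'
python3 - <<'E'
from h import *
s=r.read_state();print(s['position'],s['ft_force'])
P=r.camera('side');c,st=redpeg(P);p=ray(P,c,.058);a=tr(-13.5,115);print('peg',p,st,'q',2.62+.022-np.arctan2(p[1]-a[1],p[0]-a[0]))
h=P['frame'];u=proj(P,[.52,.09,.03])[0].astype(int)
cv2.imwrite('pics/p3.png',cv2.resize(h[u[1]-30:u[1]+30,u[0]-40:u[0]+40],(800,600),interpolation=cv2.INTER_CUBIC)[:,:,::-1])
E
```

```text
time_s: 28.8
position: [0.5166, 0.2065, 0.028]
tcp_rot: [0.001, 1.0, 0.009, -0.001]
ft_force: [-4.4, -4.4, 1.5]
grip_width: 0.0001
grasp_force: 2.0
[0.51660307 0.20649651 0.02803851] [-4.42296835 -4.42913457  1.51924209]
peg [0.53522133 0.20830288 0.058     ] [258 202   5   7  21] q 1.6235140716147258
```

```bash
cat >> h.py <<'E'
def tip(P):
    h=cv2.cvtColor(P['frame'],cv2.COLOR_RGB2HSV).astype(int);m=((h[...,0]<10)|(h[...,0]>170))&(h[...,1]>110)&(h[...,2]>60)
    for y in(57.5,42):print('exp',y,np.round(proj(P,[*tr(-13.5,y),.0145])[0],1))
    u=proj(P,[*tr(-13.5,50),.0145])[0];v,w=np.nonzero(m);k=np.hypot(w-u[0],v-u[1])<12;print(sorted(zip(w[k].tolist(),v[k].tolist())))
E
python3 - <<'E'
from h import *
tip(r.camera('side'));tip(r.camera('top'))
E
```

```text
exp 57.5 [283.7 198.4]
exp 42 [285.6 195.9]
[(284, 195), (285, 195), (286, 195)]
exp 57.5 [284.3 222. ]
exp 42 [289.1 221.9]
[(286, 221), (286, 222), (286, 223), (287, 221), (287, 222), (287, 223), (288, 221), (288, 222), (288, 223)]
```

```bash
python3 -m jog '[[[0,1,0,0,0,0,0],[0,1,0,0,0,0,0],[0,1,0,0,0,0,0],[0,0,0,0,0,0,0],[0,0,0,0,0,0,0],[0,0,0,0,0,0,0],[0,0,0,0,0,0,0],[0,0,0,0,0,0,0]]]'
python3 - <<'E'
from h import *
T=r.camera('top');tip(T)
im=cv2.imread('pics/top0.png');o=dict(T);o['frame']=cv2.resize(im,(512,384),interpolation=cv2.INTER_AREA)[:,:,::-1].copy();tip(o)
P=r.camera('side');c,st=redpeg(P);p=ray(P,c,.058);a=tr(-13.5,115);print('peg',p,'q',2.642-np.arctan2(p[1]-a[1],p[0]-a[0]))
E
```

```text
time_s: 29.95
position: [0.5191, 0.2066, 0.0279]
tcp_rot: [0.001, 1.0, 0.009, -0.002]
ft_force: [-4.7, -2.9, 1.1]
grip_width: -0.0
grasp_force: 2.2
exp 57.5 [284.3 222. ]
exp 42 [289.1 221.9]
[(286, 221), (286, 222), (286, 223), (287, 221), (287, 222), (287, 223), (288, 221), (288, 222), (288, 223)]
exp 57.5 [284.3 222. ]
exp 42 [289.1 221.9]
[]
peg [0.53696972 0.20819946 0.058     ] q 1.645278114941985
```

```bash
python3 -m jog '[[[0,1,0,0,0,0,0],[0,1,0,0,0,0,0],[0,1,0,0,0,0,0],[0,0,0,0,0,0,0],[0,0,0,0,0,0,0],[0,0,0,0,0,0,0],[0,0,0,0,0,0,0],[0,0,0,0,0,0,0]]]'
python3 - <<'E'
from h import *
T=r.camera('top');tip(T);c,s=redpeg(T);print(c,s,ray(T,c,.07))
P=r.camera('side');tip(P);c,st=redpeg(P);p=ray(P,c,.058);a=tr(-13.5,115);print('peg',p,'q',2.642-np.arctan2(p[1]-a[1],p[0]-a[0]))
E
```

```text
time_s: 31.05
position: [0.5215, 0.207, 0.0279]
tcp_rot: [0.0, 1.0, 0.009, -0.003]
ft_force: [-6.0, -2.3, 1.3]
grip_width: 0.0002
grasp_force: 2.3
exp 57.5 [284.3 222. ]
exp 42 [289.1 221.9]
[(286, 221), (286, 222), (286, 223), (287, 221), (287, 222), (287, 223), (288, 221), (288, 222), (288, 223)]Traceback (most recent call last):
  File "<stdin>", line 2, in <module>
  File "h.py", line 43, in redpeg
    n,l,s,c=cv2.connectedComponentsWithStats(m);i=1+np.argmax(s[1:,4]);return c[i],s[i]
                                                    ~~~~~~~~~^^^^^^^^^
    return _wrapfunc(a, 'argmax', axis=axis, out=out, **kwds)
    return bound(*args, **kwds)
ValueError: attempt to get argmax of an empty sequence
```

```bash
python3 -m jog '[[[0,-10,0,0,0,0,0],[0,-30,0,0,0,0,0],[0,-40,0,0,0,0,0],[0,0,0,-50,0,0,0],[0,0,0,-50,0,0,0],[0,0,50,0,0,0,0],[0,0,60,0,0,0,0],[0,0,60,0,0,0,0]]]'
python3 -m jog '[[[0,0,60,0,0,0,0],[0,0,60,0,0,0,0],[0,0,60,0,0,0,0],[0,0,60,0,0,0,0],[0,0,0,0,0,0,0],[0,0,0,0,0,0,0],[0,0,0,0,0,0,0],[0,0,0,0,0,0,0]]]'
python3 - <<'E'
from h import *
T=r.camera('top');P=r.camera('side');tip(T);tip(P);a=tr(-13.5,115)
for V,z in((T,.07),(P,.058)):
    c,s=redpeg(V);p=ray(V,c,z);print('peg',c,s,p,'q',2.642-np.arctan2(p[1]-a[1],p[0]-a[0]))
for n,L,x in(('pink_sleeve',106,62),('blue_sleeve',102,36),('yellow_sleeve',104,10)):
  for V in(T,):
    d=[e for e in r.trace(n,V) if np.linalg.norm(ray(V,e['centre'],.02)[:2]-tr(x,0))<.05]
    for e in d[:1]:print(n,tr(x,0),fit([(V,e['pixels'])],sleeve(L),(*tr(x,0),1.59),z=.008))
E
```

```text
time_s: 32.1
position: [0.4493, 0.0343, 0.1293]
tcp_rot: [0.0, 1.0, 0.01, 0.003]
ft_force: [0.8, -0.1, -0.4]
grip_width: -0.0001
grasp_force: 0.0
time_s: 33.1
position: [0.4517, -0.2028, 0.1285]
tcp_rot: [-0.0, 1.0, 0.01, 0.0]
ft_force: [1.1, 0.3, -0.1]
grip_width: -0.0001
grasp_force: 0.0
exp 57.5 [284.3 222. ]
exp 42 [289.1 221.9]
[(286, 221), (286, 222), (286, 223), (287, 221), (287, 222), (287, 223), (288, 221), (288, 222), (288, 223)]
exp 57.5 [283.7 198.4]
exp 42 [285.6 195.9]
[(284, 195), (285, 195), (286, 195)]
peg [251.5 208.5] [250 207   4   4  12] [0.53946504 0.19728819 0.07      ] q 1.7717498786984183
peg [259.66666667 202.63888889] [258 198   4  10  36] [0.54303637 0.19650447 0.058     ] q 1.8212632022575037
pink_sleeve (np.float64(0.5764849966051515), np.float64(0.03536388997332935)) (array([0.57371261, 0.03600498, 1.57933477]), np.float64(0.04049374607679582))
blue_sleeve (np.float64(0.5504912883513783), np.float64(0.03479193611354607)) (array([0.54719872, 0.03705608, 1.58196667]), np.float64(0.009443254120815859))
yellow_sleeve (np.float64(0.524497580097605), np.float64(0.0342199822537628)) (array([0.5209796 , 0.03340233, 1.58720601]), np.float64(0.016992194999326662))
```

```bash
python3 - <<'E'
from h import *
T=r.camera('top');P=r.camera('side')
for V,z in((T,.026),(P,.026)):
  for y in(-30,0,30):
    X=np.array([[*tr(x,y),z] for x in range(-14,94,4)]);uv=proj(V,X).astype(np.float32)
    c=cv2.remap(V['frame'],uv[:,:1],uv[:,1:],cv2.INTER_CUBIC)[:,0]
    print(V is T,y,[(x,*map(int,k)) for x,k in zip(range(-14,94,4),c) if x>58 or x<4])
E
```

```text
True -30 [(-14, 144, 145, 142), (-10, 144, 143, 136), (-6, 160, 155, 116), (-2, 189, 182, 89), (2, 210, 207, 80), (62, 178, 77, 150), (66, 145, 70, 121), (70, 116, 68, 106), (74, 93, 84, 122), (78, 90, 106, 143), (82, 128, 126, 138), (86, 148, 136, 120), (90, 148, 135, 112)]
True 0 [(-14, 147, 147, 146), (-10, 148, 147, 140), (-6, 164, 160, 130), (-2, 191, 186, 129), (2, 211, 211, 146), (62, 200, 92, 169), (66, 187, 88, 156), (70, 159, 79, 138), (74, 115, 84, 129), (78, 89, 97, 130), (82, 111, 111, 120), (86, 135, 123, 109), (90, 140, 127, 106)]
True 30 [(-14, 151, 151, 148), (-10, 152, 151, 146), (-6, 165, 161, 144), (-2, 194, 187, 163), (2, 212, 211, 195), (62, 207, 106, 176), (66, 191, 97, 162), (70, 163, 88, 141), (74, 121, 89, 132), (78, 93, 101, 134), (82, 119, 120, 129), (86, 147, 136, 121), (90, 150, 136, 115)]
False -30 [(-14, 154, 151, 146), (-10, 134, 132, 137), (-6, 119, 113, 47), (-2, 175, 164, 22), (2, 217, 205, 80), (62, 207, 73, 165), (66, 206, 69, 164), (70, 203, 63, 154), (74, 177, 58, 129), (78, 100, 86, 139), (82, 50, 115, 156), (86, 147, 137, 119), (90, 180, 157, 113)]
False 0 [(-14, 151, 149, 142), (-10, 138, 135, 128), (-6, 128, 119, 65), (-2, 172, 160, 83), (2, 216, 205, 118), (62, 211, 85, 168), (66, 211, 85, 167), (70, 213, 82, 166), (74, 210, 75, 156), (78, 90, 83, 140), (82, 62, 110, 153), (86, 149, 140, 120), (90, 181, 155, 113)]
False 30 [(-14, 150, 149, 142), (-10, 132, 130, 122), (-6, 130, 122, 96), (-2, 182, 171, 126), (2, 219, 207, 149), (62, 216, 97, 173), (66, 216, 98, 174), (70, 223, 98, 175), (74, 223, 89, 165), (78, 110, 84, 140), (82, 61, 109, 142), (86, 145, 135, 116), (90, 166, 143, 104)]
```

Magenta runs to x≈75 and meets the blue wall with no grey gap. The row's near face is at about -3 and the bolt is out, so I'll hand in.

```bash
python3 -c "
from cell import r;print(r.close_job())"
```

```text
the job is handed in; nothing more can be done
None
```

I handed the job in at about 33 s: the yellow sleeve is in the tray, the row is packed against the far end, the lever is turned into the notch with the bolt's red tip across the row, and the arm is clear. The final state was checked by pixel measurements only, because I had used all 10 picture views.

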